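Tighten and prove the drying stand's rail clamp

ROBOT

A 7-joint arm with a two-finger parallel gripper is mounted at the origin on the work surface. World frame = base frame: x ahead of the robot, y to its left, z up, the work surface at z = 0. Lengths are in m, angles in rad, forces in N, time in s.
With the tool pointing down it reaches from about 0.4 to 0.9 m from the base axis. Payload 5.5 kg.
Tool frame: the origin (TCP) lies at the very end of the fingers, on their centre line; the grasp point (between the pads) lies 19 mm behind it; x points along the fingers, y is the direction in which the jaws open and shut, and the axes are right-handed (so a half turn about x gives the same grasp; the last joint's range is limited). The gripper opens to 85 mm and grips with 20 to 120 N. Pads are 22 mm wide; open, the fingers measure 114 mm over their backs; the gripper's body (76 mm by 85 mm) begins 54 mm behind the grasp point. The pads swing forward as they close: fully open they stand 13 mm farther back than shut.
Start: joints at [1.555, 0.501, -0.427, 1.55, 0.221, 1.138, -0.21], TCP at [0.179, -0.625, 0.192] pointing down, gripper open.
Joint ranges: [-2.88, 2.88], [-0.31, 2.03], [-1.54, 1.56], [0.2, 2.42], [-1.41, 4.55], [0.19, 2.02], [-2.57, 2.57]. Speed limits (rad/s): [2.57, 2.57, 3.14, 3.14, 3.14, 3.14, 3.14].

INTERFACE

Orientations are given as a unit quaternion [w, x, y, z].
In Python, from bench import bot, imaging, order gives the robot as it stands.
- The arm moves only by the tool play_rows, never from a script. Its argument "plan" is text: rows parted by semicolons, each of 5 numbers parted by spaces: the shift along the world's x, y, z in cm, then the turn about the world's z in degrees, then the opening in per cent of the stroke, from 0 (shut) to 100 (fully open). A call has 1 to 10 rows; each row is the pose to reach, as a shift and turn from the pose measured when the call began; what a row does not reach only later rows make up. A row lasts 1/12 s, in which the tool goes at most 41.7 mm and 7.16 degrees, less where a joint would pass 70% of its speed; a pose out of reach is approached as far as the arm can. A call with a gripper value outside its range is refused whole. The fingers move at their own pace and stop on an object; "grip_force" is the grip in N (left out, the last holds). Time passes only in rows, so rows that repeat a pose let the fingers close. It gives the time, the measured TCP pose, the force and the opening at its end, in the units of the state.
- bot.get_state(): the state, without advancing time (a new reading comes with each control period).
- imaging.camera(name): name is "scene" or "top" or "wrist"; returns a dict with "img" (480x640x3 uint8, blue, green, red), "fovy" (degrees; the focal length in pixels is half the picture's height over the tangent of half this angle, whatever the lens; pixels are square), "cx", "cy" (the principal point, pixels), "k1" (the pictures are not rectified: a ray, as slopes to the right and down, at radius r is drawn at 1 + k1 r^2 times it, then the intrinsics apply), "R" (3x3) and "t" (3): a world point X has camera coordinates R X + t; the wrist camera has in their place "T_tool_cam" (4x4, takes a point from camera to tool coordinates, whose origin is the TCP and whose axes are the tool frame's). Camera axes: x right, y down, z forward; pixel columns grow to the right and rows downward; lengths in m; the calibration is good to about 2 mm. A picture is of the moment at which its call begins: read the wrist's pose just before it. There is no depth.
- order.sign_off(): hands the job in, once; it reports no verdict.
The state is a dict: "time": time; "joint_pos": joint angles; "qvel": joint speeds; "tau": joint torques, N m; "tool_pos": TCP position; "tcp_rot": TCP orientation; "wrist_force": force on the tool from outside, world axes, zero at the start; "moment": the same for the moment, N m; "finger_gap": finger opening in m.
Only numpy, scipy, OpenCV 4.12 (cv2) and the standard library are available. Lean on these libraries where they do the work, as an engineer would, in place of code of your own. Each camera call takes 0.05 s, during which the arm holds its last target.

TASK

The pull-out rail of the bottle drying stand is loose. Swing the clamp screw's lever clockwise (seen from above) by its black knob until the screw stops turning, then lean on the knob sideways up to about 12 N (never beyond 16 N), keep that up for a good second without forcing the screw further, and let go. Then prove that the clamp holds: with closed fingers push the rail's upright dowel along the rail towards the clamp with about 8 N for a second; the rail must stay where it is all along, bottles, tin and cup are left alone, and nothing is touched at the end.

Things in the scene. Friction and masses are not known exactly. Their poses are not given: they have to be found in the camera images.
- stand: Fixed wooden drying stand: board x -60..175, y -170..120 mm, 20 mm thick. Origin on the counter under the screw's axis; z up. A rail lies along its y axis at x = 0, under a wooden bridge (x -32..32, y -40..40, top 82 mm above the counter). Four pegs (14 mm thick, tops 120 mm above the counter) at x = 130, y = -140, -60, 20, 100 mm.
- pivot (a point): Point on the clamp screw's vertical axis, on the stand, 100 mm above the counter, axes as the stand's. A steel hub (34 mm wide) sits here on the bridge; the lever turns about this axis. Where the screw gets tight cannot be seen and differs each time: 0.2 to 0.75 rad clockwise of the start, the lever then along the stand's -x, give or take 0.45 rad.
- knob (a point): Middle of the black upright knob on the lever's end: 20 mm across, 35 mm tall (105 to 140 mm above the counter), 70 mm from the screw's axis. Steel lever 16 mm wide, 95 to 105 mm above the counter. Clockwise from above (knob towards the stand's +y) tightens: 3 to 6 N at the knob turns it while loose, then 1 to 2 N more per mm. Under 8.5 N leaves it too loose, over 18 N crushes the rail.
- pad: Square rubber pad, 24 x 24 x 8 mm, on the screw's lower end, between bridge and rail. Origin at the centre of its underside; axes as the stand's. It moves down 8 mm per rad of the lever without turning and presses on the rail's top, 40 mm above the counter. The screw is self-locking: let go, it stays tight, the knob springing back a few mm.
- rail: Loose wooden rail, 30 mm wide (x), 260 mm long (y), 20 mm thick, 0.3 kg, lying on the stand's board (underside 20 mm above the counter) through the clamp. Origin at the centre of its underside; y runs along it towards the dowel end, which sticks out beyond the stand. It slides along y when not clamped; clamped well it resists more than 25 N.
- dowel (a point): Centre of the upright dowel fixed in the rail, 115 mm from the rail's origin along its y axis and 15 mm short of its end: 16 mm in diameter, 60 mm tall (40 to 100 mm above the counter; this point at 70 mm). The clamp lies in the rail's -y direction from it.
- bottle_a_mid (a point): Green bottle, upside down over the peg at the stand's y = -140 mm: 62 mm wide, 180 mm tall, top 200 mm above the counter; point half-way up. Bystander.
- bottle_b_mid (a point): Amber bottle, same shape, over the peg at the stand's y = -60 mm; point half-way up. Bystander.
- tin: Closed aluminium tin with press lid, 84 mm wide, 100 mm tall; origin at the centre of its underside. Bystander.
- cup: Squat grey stoneware cup, 84 mm wide, 60 mm tall; origin at the centre of its underside. Bystander.

How it is judged:
On the way, in this order (a step that is already met when the one before it is completed fails the run):
1. the screw is torqued up: its pad presses on the rail with more than 30 N for 0.8 s (about 8.5 N at the knob) (contact force between pad and rail above 30 N), for 0.8 s.
2. the clamp is proved: the fingers push on the rail's dowel with more than 5 N for 0.4 s, the pad still clamping with over 20 N and the lever let go (contact force between the fingers and rail above 5 N and contact force between pad and rail above 20 N and horizontal distance between the grasp point and knob above 0.07 m), for 0.4 s.
At the end, for the whole second after the job is handed in: The pad still clamps the rail with more than 20 N, the rail is at rest within 5 mm of where it was at the start, and both bottles, the tin and the cup are within 15 mm of where they stood (contact force between pad and rail above 20 N and distance of rail from where it was at the start of the episode below 0.005 m and linear speed of rail below 0.02 m/s and distance of each of bottle_a_mid, bottle_b_mid, tin, cup from where it was at the start of the episode below 0.015 m); the robot touches nothing.
It fails at once if the screw is overtightened: the pad presses on the rail with more than 120 N (about 18 N at the knob) (contact force between pad and rail above 120 N).
It fails at once if the rail slips by more than 6 mm (distance of rail from where it was at the start of the episode above 0.006 m).
It fails at once if the dowel is pushed with more than 25 N (contact force between the fingers and rail above 25 N).
It fails at once if a bottle, the tin or the cup is moved by more than 20 mm (distance of any of bottle_a_mid, bottle_b_mid, tin, cup from where it was at the start of the episode above 0.02 m).
It also fails if it takes over 69 s, if anything falls off the work surface, if the arm or the gripper's body presses on something with over 40 N, if the wrist force passes 120 N, or if a joint passes its speed limit or range.

## Working session

There is one attempt and no reset: what is moved stays moved. The work goes in short steps, Python scripts to look and compute and a tool call to move; the robot and the scene stay as the last step left them, time stands still between calls to the robot, and variables do not carry over. Pictures are saved under pics/ and viewed, and the job is handed in when it is done.

Besides the shell and the picture viewer there is one more tool, called after "Request:" as name(argument=value, ...), one argument or row to a line, values as JSON. play_rows: Moves the arm, as the interface text tells. Its arguments: {"type":"object","properties":{"plan":{"type":"string"},"grip_force":{"type":"number"}},"required":["plan"]}

```bash
ls; mkdir -p pics
python3 - <<'E'
from bench import bot, imaging, order
import cv2
print(bot.get_state())
for n in ("scene","top","wrist"):
    c=imaging.camera(n); cv2.imwrite(f"pics/{n}0.png",c["img"])
    print(n,{k:v for k,v in c.items() if k!="img"})
E
```

```text
pics
{'time': 0.0, 'joint_pos': array([ 1.55518494,  0.5018593 , -0.42679059,  1.55142969,  0.22078774,
        1.1382897 , -0.21024707]), 'qvel': array([-1.62235680e-03,  5.10558497e-04,  3.12188497e-03, -2.80574633e-04,
        2.95870533e-04, -3.79762790e-05,  8.39247976e-04]), 'tau': array([-9.16126846e-04, -5.69514120e+01, -5.81630319e+00, -2.80942994e+01,
        1.07125210e-02,  1.19933160e-02,  8.96281236e-07]), 'tool_pos': array([ 0.17864483, -0.62418139,  0.19096063]), 'tcp_rot': array([-0.09760988, -0.70017643, -0.09897017,  0.70030721]), 'wrist_force': array([-0.00415739,  0.26013604, -0.385721  ]), 'moment': array([ 0.06951565, -0.03163849,  0.02287881]), 'finger_gap': 0.08520120186650632}
scene {'fovy': 52.786760989227915, 'cx': 314.78808199376334, 'cy': 233.8360557088699, 'k1': -0.11435491504029577, 'R': array([[-0.84432395,  0.53583121, -0.00140976],
       [ 0.42045191,  0.66088205, -0.62165514],
       [-0.33217054, -0.52547106, -0.78328979]]), 't': array([ 0.48838434, -0.22014907,  1.31251777])}
top {'fovy': 47.84798855477941, 'cx': 322.6267019240916, 'cy': 234.89306155892893, 'k1': -0.07931200465330697, 'R': array([[-0.00536263, -0.99995523, -0.00779623],
       [-0.99343787,  0.00621807, -0.11420389],
       [ 0.11424726,  0.00713263, -0.99342674]]), 't': array([0.02738362, 0.60781721, 1.48143354])}
wrist {'fovy': 60.33258650008808, 'cx': 315.1036127573648, 'cy': 242.2829661427416, 'k1': -0.07167955572690232, 'T_tool_cam': array([[ 1.48645990e-04, -2.83062813e-01,  9.59101362e-01,
        -1.81577893e-01],
       [ 9.99999987e-01, -1.93692404e-05, -1.60701158e-04,
         3.25118304e-04],
       [ 6.40655866e-05,  9.59101373e-01,  2.83062806e-01,
        -7.19072232e-02],
       [ 0.00000000e+00,  0.00000000e+00,  0.00000000e+00,
         1.00000000e+00]])}
```

View pics/scene0.png

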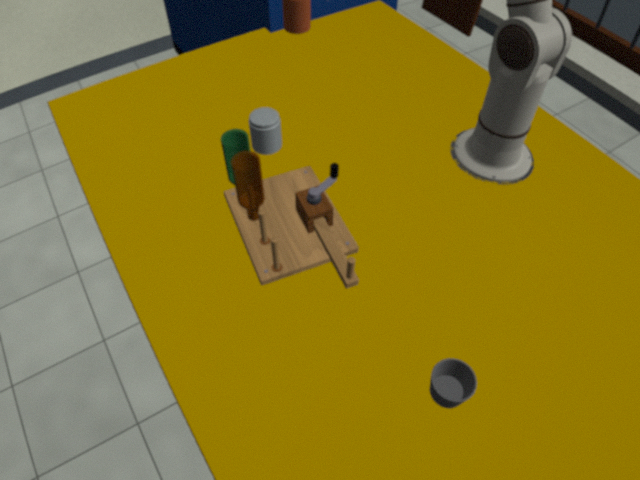

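View pics/top0.png

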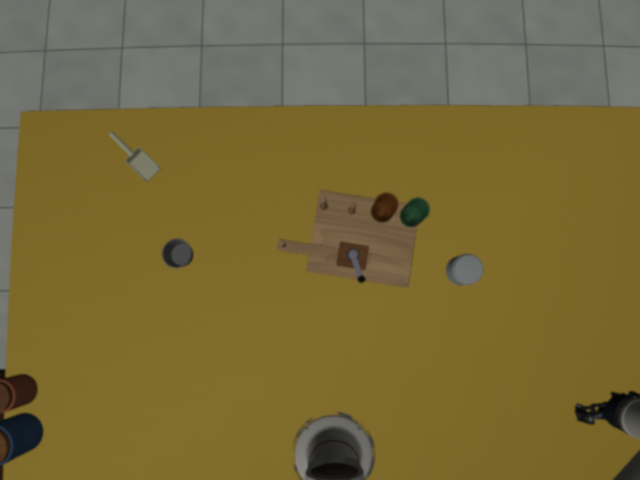

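View pics/wrist0.png

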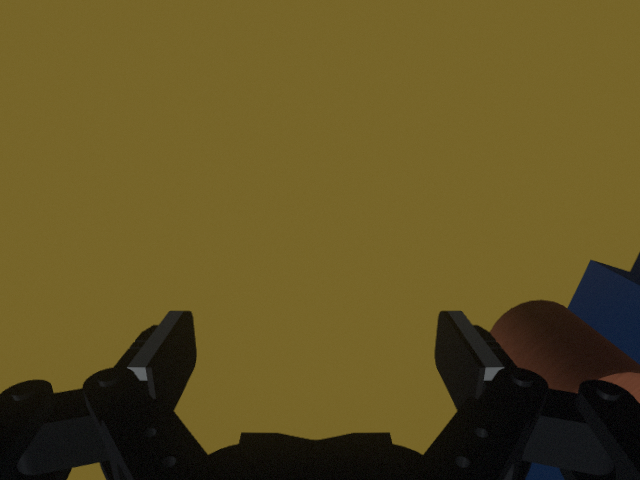

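The stand lies around (362,240) in the top view, with the dowel end at its left (282,244) and the knob at (361,279). The scene view agrees: knob at (334,170), dowel at (350,270). I'll zoom in to pick points.

Run:
```python
import cv2
a=cv2.imread("pics/top0.png")[180:300,270:430]; cv2.imwrite("pics/topz.png",cv2.resize(a,None,fx=5,fy=5,interpolation=cv2.INTER_CUBIC))
a=cv2.imread("pics/scene0.png")[150:300,210:370]; cv2.imwrite("pics/scz.png",cv2.resize(a,None,fx=4,fy=4,interpolation=cv2.INTER_CUBIC))
```

```text
(no output)
```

View pics/topz.png

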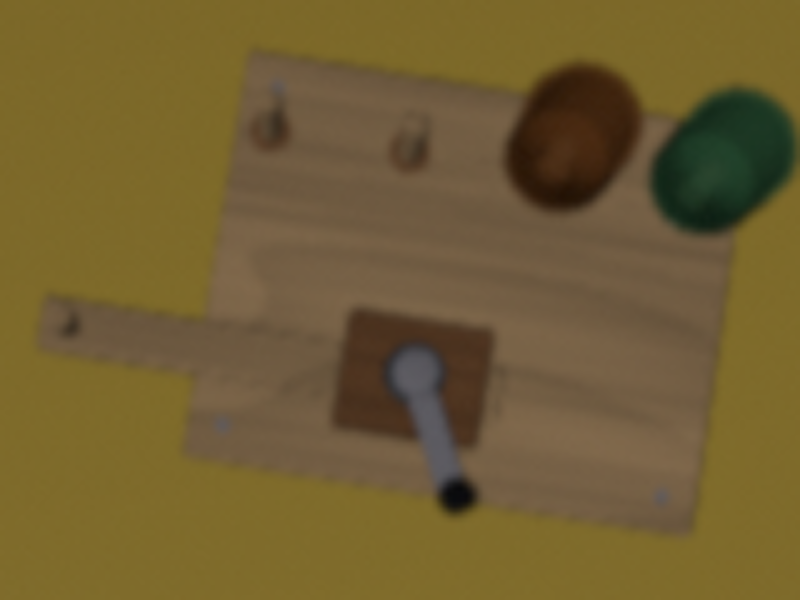

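View pics/scz.png

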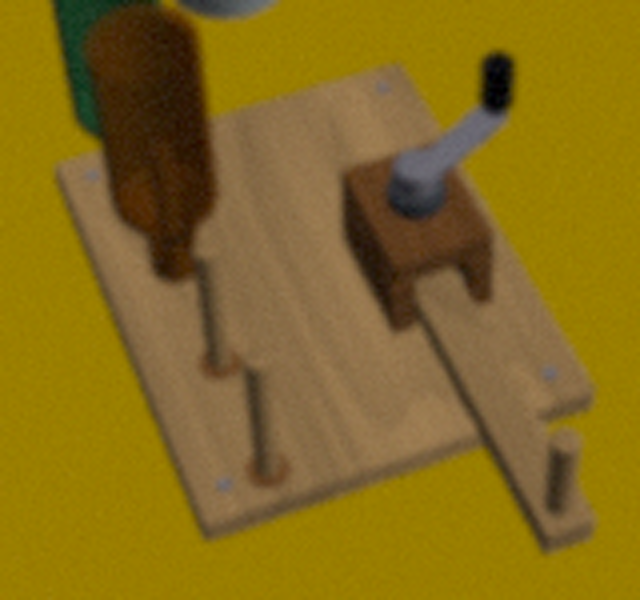

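```bash
cat > h.py <<'E'
import numpy as np, cv2
from scipy.optimize import least_squares
from scipy.spatial.transform import Rotation as Ro
def proj(c,X,R=None,t=None):
    R=c["R"] if R is None else R; t=c["t"] if t is None else t
    p=np.atleast_2d(X)@R.T+t; s=p[:,:2]/p[:,2:]; r2=(s**2).sum(1,keepdims=True)
    f=240/np.tan(np.radians(c["fovy"])/2)
    return s*(1+c["k1"]*r2)*f+[c["cx"],c["cy"]]
def wristRt(c,st):
    w=st["tcp_rot"]; T=np.eye(4); T[:3,:3]=Ro.from_quat([w[1],w[2],w[3],w[0]]).as_matrix(); T[:3,3]=st["tool_pos"]
    M=np.linalg.inv(T@c["T_tool_cam"]); return M[:3,:3],M[:3,3]
def s2w(P,X):
    c,s=np.cos(P[2]),np.sin(P[2]); X=np.atleast_2d(np.array(X,float))
    return np.c_[P[0]+c*X[:,0]-s*X[:,1],P[1]+s*X[:,0]+c*X[:,1],X[:,2]]
def knob(a,z=.14): return [-.07*np.cos(a),.07*np.sin(a),z]   # a>0: towards +y (clockwise)
E
cat > fit.py <<'E'
from h import *
from bench import imaging
ct=imaging.camera("top"); cs=imaging.camera("scene")
B=lambda x,y,z:[x/1e3,y/1e3,z/1e3]
T=[(B(175,120,20),249,52),(B(-60,120,20),187,457),(B(-60,-170,20),690,533),(B(32,40,82),352,308),(B(32,-40,82),494,330),(B(-32,-40,82),475,446),(B(-32,40,82),334,427)]
S=[(B(175,-170,20),58,168),(B(-60,-170,20),402,66),(B(175,120,20),206,526),(B(-60,120,20),592,390),(B(32,-40,82),346,175),(B(32,40,82),402,274),(B(-32,40,82),490,232)]
ut=lambda u,v:np.array([(u+.5)/5-.5+270,(v+.5)/5-.5+180]); us=lambda u,v:np.array([(u+.5)/4-.5+210,(v+.5)/4-.5+150])
def res(p,full=False):
    P=p[:3]; r=[]
    r+= [proj(ct,s2w(P,X))[0]-ut(u,v) for X,u,v in T]+[proj(cs,s2w(P,X))[0]-us(u,v) for X,u,v in S]
    r+=[proj(ct,s2w(P,knob(p[3])))[0]-ut(457,494),proj(cs,s2w(P,knob(p[3])))[0]-us(498,62)]
    d=[0,p[4],.1]
    r+=[proj(ct,s2w(P,d))[0]-ut(66,318),proj(cs,s2w(P,d))[0]-us(565,438)]
    return np.concatenate(r)
o=least_squares(res,[.6,-.1,-.1,-.3,.2],loss="soft_l1")
print(o.x); print(np.round(res(o.x).reshape(-1,2),1).tolist())
P=o.x[:3]
for n,X in (("pivot",[0,0,.1]),("knob",knob(o.x[3],.1225)),("dowel",[0,o.x[4],.07])): print(n,s2w(P,X)[0])
E
python3 fit.py
```

```text
[ 0.54717114 -0.05476886 -0.16301158 -0.45405252  0.19136852]
[[-1.0, -0.1], [-1.8, 0.1], [-0.3, 1.1], [-1.1, -0.1], [-0.3, 0.1], [-0.0, 0.3], [-1.2, -0.6], [-1.9, -0.9], [-0.9, -1.3], [-1.0, 0.1], [1.2, -0.3], [-2.3, -1.4], [-3.0, -1.8], [1.5, 0.1], [-0.2, 0.8], [-0.3, -0.3], [-1.4, 0.2], [-0.4, -0.7]]
pivot [ 0.54717114 -0.05476886  0.1       ]
knob [ 0.48011494 -0.07485532  0.1225    ]
dowel [0.57822845 0.13406269 0.07      ]
```

Run:
```python
from h import *
from bench import bot,imaging
w=bot.get_state()["tcp_rot"]; print(np.round(Ro.from_quat([w[1],w[2],w[3],w[0]]).as_matrix(),3))
P=[.547,-.0548,-.163]
for X in ([0,1,0],[130/1e3,-.14,.2],[.13,-.06,.2],[.13,.02,.12]): print(s2w([0,0,-.163],X) if X[1]==1 else s2w(P,X))
ct=imaging.camera("top")
f=lambda p,uv,z: proj(ct,[p[0],p[1],z])[0]-uv
for n,uv,z in (("tin",(465,269),.05),("cup",(178,253),.03)): print(n,least_squares(f,[.5,0],args=(uv,z)).x)
```

```text
[[-0.     0.275 -0.961]
 [ 0.001 -0.961 -0.275]
 [-1.    -0.001 -0.   ]]
[[0.16227917 0.98674489 0.        ]]
[[ 0.65255775 -0.21404058  0.2       ]]
[[ 0.66554009 -0.13510098  0.2       ]]
[[ 0.67852242 -0.05616139  0.12      ]]
tin [ 0.50882743 -0.36947802]
cup [0.5596249  0.43254703]
```

Request:
play_rows(
  plan="1 3 2 4 100; 3 6 4 10 80; 5 9.5 6 16 60; 7 13 6 22 40; 9 16.5 6 28 20; 11 20 6 34 0; 12.5 23.5 6 40 0; 14.5 27 6 46 0; 16 30 6 50 0; 18 33 6 54 0",
  grip_force=60,
)

```text
time: 1.13
tool_pos: [0.3587, -0.293, 0.2518]
tcp_rot: [-0.406, -0.578, -0.406, 0.579]
wrist_force: [1.2, -0.8, 0.1]
finger_gap: -0.0002
```

Request:
play_rows(
  plan="1.5 3 0 2 0; 3 6 0 4 0; 5 9 0 6 0; 7 12 0 8 0; 9 15.5 0 10 0; 11 19.5 0 10 0; 13 23 0 10 0; 13 24 0 10 0; 13 24 0 10 0",
)

```text
time: 1.88
tool_pos: [0.4896, -0.0476, 0.2522]
tcp_rot: [0.457, 0.539, 0.458, -0.539]
wrist_force: [-0.3, -0.0, 0.2]
finger_gap: -0.0001
```

Run:
```python
from h import *
from bench import bot,imaging
s=bot.get_state(); c=imaging.camera("wrist"); cv2.imwrite("pics/w1.png",c["img"])
w=s["tcp_rot"]; M=Ro.from_quat([w[1],w[2],w[3],w[0]]).as_matrix(); print(s["time"],s["tool_pos"],np.degrees(np.arctan2(M[1,2],M[0,2])),np.round(M[2],3),s["joint_pos"].round(2),s["wrist_force"])
import pickle; pickle.dump((s,c),open("w1.pkl","wb"))
```

```text
1.8833 [ 0.48955975 -0.04761015  0.2521968 ] -99.33565596609512 [-1.    -0.    -0.001] [ 0.92  0.24 -1.01  1.85  0.22  1.17 -0.32] [-0.34718598 -0.03229529  0.19859514]
```

View pics/w1.png

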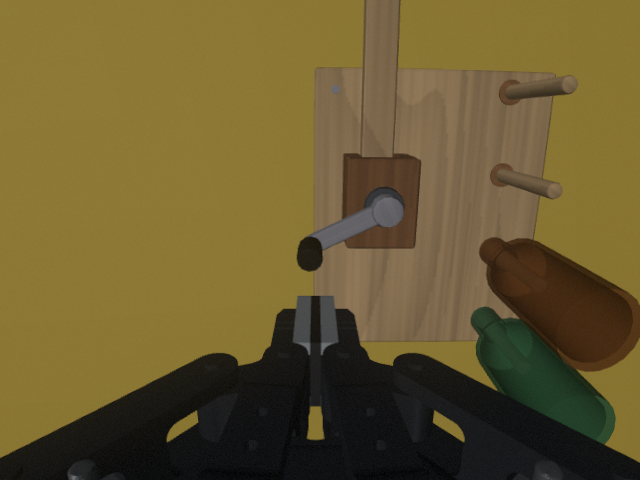

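The wrist view shows the bridge corners at (344,154), (420,158), (415,248) and (343,247). The board's far edge runs from (316,68) to (553,72), and the knob top is at about (311,259). Next step is refining the fit.

```bash
python3 - <<'E'
import cv2
i=cv2.imread("pics/w1.png"); a=cv2.resize(i[140:280,290:430],None,fx=4,fy=4,interpolation=cv2.INTER_CUBIC); cv2.imwrite("pics/w1z.png",a)
E
cat > fitw.py <<'E'
from h import *
import pickle
s,c=pickle.load(open("w1.pkl","rb")); R,t=wristRt(c,s)
B=lambda x,y,z:[x/1e3,y/1e3,z/1e3]
D=[(B(-60,120,20),316,68),(B(175,120,20),553,72),(B(-32,40,82),344,154),(B(32,40,82),420,158),(B(32,-40,82),415,248),(B(-32,-40,82),343,247),(B(-60,-170,20),316,343)]
def res(p):
    r=[proj(c,s2w(p[:3],X),R,t)[0]-[u,v] for X,u,v in D]
    r+=[proj(c,s2w(p[:3],knob(p[3])),R,t)[0]-[311.5,259]]
    return np.concatenate(r)
o=least_squares(res,[.547,-.055,-.163,-.45],loss="soft_l1"); print(o.x.round(4)); print(res(o.x).reshape(-1,2).round(1).tolist())
for n,X in (("knob",knob(o.x[3],.12)),("knob base",knob(o.x[3],.105))): 
  w=s2w(o.x[:3],X)[0]; print(n,w,proj(c,w,R,t))
E
python3 fitw.py
```

```text
[ 0.5465 -0.0546 -0.16   -0.4527]
[[-4.1, -1.7], [2.6, -1.8], [1.1, 3.5], [0.9, -0.3], [0.0, 0.3], [0.7, 1.5], [-2.8, -0.8], [-3.7, 0.6]]
knob [ 0.47951309 -0.07478707  0.12      ] [[308.19538399 251.50347368]]
knob base [ 0.47951309 -0.07478707  0.105     ] [[308.49026976 246.03354059]]
```

View pics/w1z.png

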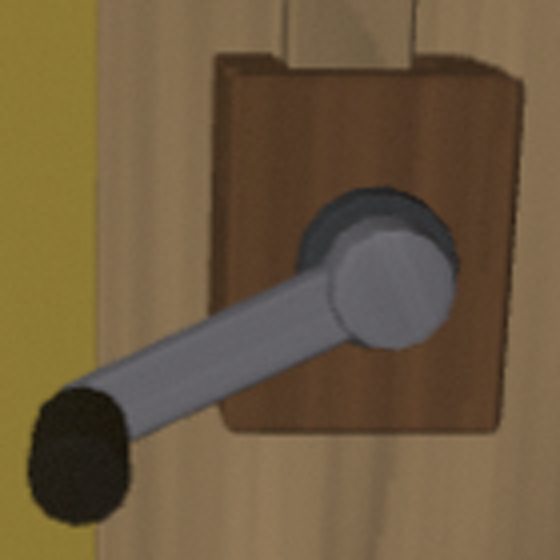

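Run:
```python
from h import *
P=[.5467,-.0547,-.161]
for d in (.045,.021):
  for a in np.arange(-.454,.5,.1):
    k=np.array(knob(a,.112)); tg=np.array([.07*np.sin(a),.07*np.cos(a),0])/.07
    q=s2w(P,k-d*tg)[0]; tw=s2w([0,0,P[2]],tg)[0]
    print(d,round(a,3),(q*1000).round(1),"knob",(s2w(P,k)[0][:2]*1000).round(1),"heading",np.degrees(np.arctan2(tw[1],tw[0])).round(1))
```

```text
0.045 -0.454 [ 492.7 -118.   112. ] knob [479.7 -74.9] heading 106.8
0.045 -0.354 [ 486.6 -112.3  112. ] knob [478.  -68.1] heading 101.1
0.045 -0.254 [ 481.2 -106.   112. ] knob [477.  -61.2] heading 95.3
0.045 -0.154 [476.4 -99.2 112. ] knob [476.7 -54.2] heading 89.6
0.045 -0.054 [472.3 -92.  112. ] knob [477.1 -47.2] heading 83.9
0.045 0.046 [468.9 -84.4 112. ] knob [478.2 -40.3] heading 78.1
0.045 0.146 [466.4 -76.4 112. ] knob [480.  -33.5] heading 72.4
0.045 0.246 [464.6 -68.3 112. ] knob [482.4 -27. ] heading 66.7
0.045 0.346 [463.7 -60.1 112. ] knob [485.5 -20.7] heading 61.0
0.045 0.446 [463.5 -51.7 112. ] knob [489.2 -14.8] heading 55.2
0.021 -0.454 [485.7 -95.  112. ] knob [479.7 -74.9] heading 106.8
0.021 -0.354 [482.  -88.7 112. ] knob [478.  -68.1] heading 101.1
0.021 -0.254 [479.  -82.1 112. ] knob [477.  -61.2] heading 95.3
0.021 -0.154 [476.6 -75.2 112. ] knob [476.7 -54.2] heading 89.6
0.021 -0.054 [474.9 -68.1 112. ] knob [477.1 -47.2] heading 83.9
0.021 0.046 [473.9 -60.9 112. ] knob [478.2 -40.3] heading 78.1
0.021 0.146 [473.6 -53.6 112. ] knob [480.  -33.5] heading 72.4
0.021 0.246 [474.1 -46.3 112. ] knob [482.4 -27. ] heading 66.7
0.021 0.346 [475.3 -39.1 112. ] knob [485.5 -20.7] heading 61.0
0.021 0.446 [477.2 -32.  112. ] knob [489.2 -14.8] heading 55.2
```

Request:
play_rows(
  plan="0 -3 0 7 0; 0.3 -6 -1 14 0; 0.3 -7 -4 21 0; 0.3 -7 -8 26 0; 0.3 -7 -11 26 0; 0.3 -7 -13 26 0; 0.3 -7 -14 26 0; 0.3 -7 -14 26 0; 0.3 -7 -14 26 0",
)

```text
time: 2.68
tool_pos: [0.4918, -0.1217, 0.1123]
tcp_rot: [0.566, 0.423, 0.566, -0.424]
wrist_force: [0.2, 0.4, 0.6]
finger_gap: 0.0003
```

Request:
play_rows(
  plan="-0.2 0.8 0 0 0; -0.3 1.4 0 0 0; -0.4 1.8 0 0 0; -0.5 2.2 0 0 0; -0.6 2.5 0 0 0; -0.6 2.7 0 0 0; -0.6 2.7 0 0 0",
)

```text
time: 3.27
tool_pos: [0.4859, -0.0941, 0.1125]
tcp_rot: [0.567, 0.423, 0.566, -0.424]
wrist_force: [-0.3, -0.0, -0.2]
finger_gap: 0.0001
```

Request:
play_rows(
  plan="-0.1 0.2 0 -2 0; -0.2 0.3 0 -3 0; -0.3 0.45 0 -4 0; -0.4 0.6 0 -6 0; -0.4 0.6 0 -6 0",
)

```text
time: 3.68
tool_pos: [0.4816, -0.0879, 0.1124]
tcp_rot: [0.543, 0.452, 0.543, -0.453]
wrist_force: [-0.0, -0.5, -0.9]
finger_gap: 0.0001
```

Request:
play_rows(
  plan="-0.1 0.2 0 -2 0; -0.15 0.35 0 -3 0; -0.2 0.5 0 -5 0; -0.25 0.6 0 -6 0; -0.25 0.6 0 -6 0",
)

```text
time: 4.1
tool_pos: [0.479, -0.0817, 0.1124]
tcp_rot: [0.519, 0.48, 0.519, -0.481]
wrist_force: [0.1, -0.1, 0.2]
finger_gap: -0.0002
```

Run:
```python
from h import *
from bench import bot,imaging
s=bot.get_state(); c=imaging.camera("wrist"); cv2.imwrite("pics/w2.png",c["img"]); print(s["tool_pos"],s["wrist_force"])
```

```text
[ 0.47901986 -0.08174429  0.11243801] [ 0.09604138 -0.11139447  0.21477134]
```

View pics/w2.png

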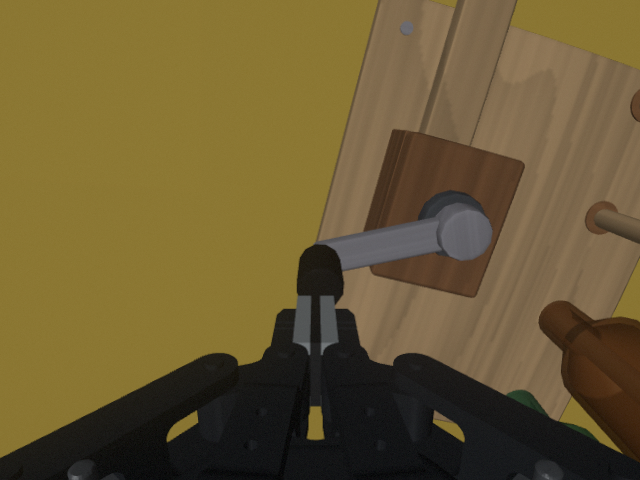

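Run:
```python
from h import *
from bench import bot,imaging
s=bot.get_state(); c=imaging.camera("wrist"); R,t=wristRt(c,s); im=c["img"]
P=[.5467,-.0547,-.161]
for a,col in ((-.454,(0,0,255)),(-.354,(0,255,0)),(-.254,(255,0,0))):
  for z in (.105,.14):
    q=proj(c,s2w(P,knob(a,z)),R,t)[0]; print(a,z,q.round(0)); cv2.circle(im,tuple(int(v) for v in q),4,col,-1)
  b=proj(c,s2w(P,[0,0,.105]),R,t)[0]; cv2.line(im,tuple(int(v) for v in b),tuple(int(v) for v in proj(c,s2w(P,knob(a,.105)),R,t)[0]),col,1)
cv2.imwrite("pics/w3.png",cv2.resize(im[120:320,240:500],None,fx=3,fy=3))
ct=imaging.camera("top")["img"]; cv2.imwrite("pics/t3.png",cv2.resize(ct[200:300,310:430],None,fx=5,fy=5,interpolation=cv2.INTER_CUBIC))
```

```text
-0.454 0.105 [317. 260.]
-0.454 0.14 [318. 288.]
-0.354 0.105 [315. 246.]
-0.354 0.14 [315. 272.]
-0.254 0.105 [314. 232.]
-0.254 0.14 [314. 256.]
```

View pics/w3.png

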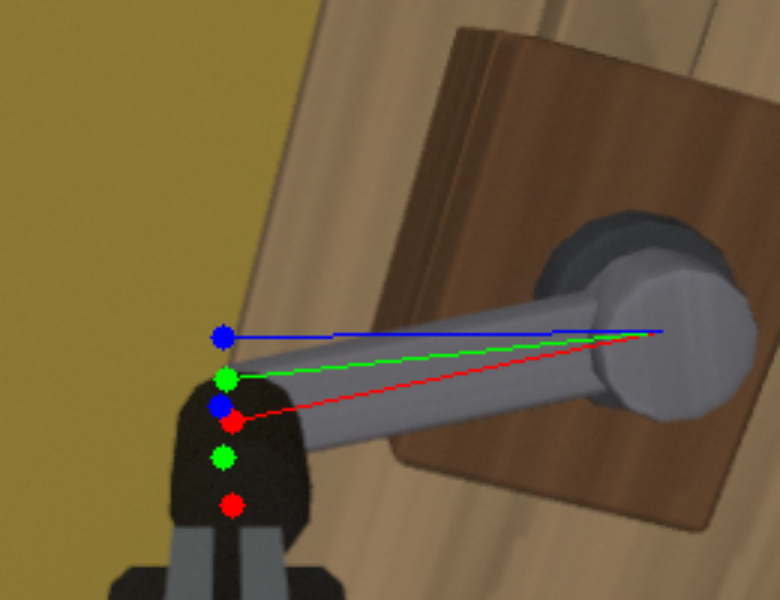

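Run:
```python
from h import *
from bench import imaging
c=imaging.camera("wrist"); M=np.linalg.inv(c["T_tool_cam"])
for p in ([0,0,0],[0,0,-.011],[0,0,.011],[-.038,0,-.011],[0,.01,-.011],[0,-.01,-.011]): print(p,proj(c,[p],M[:3,:3],M[:3,3]).round(0))
```

```text
[0, 0, 0] [[315. 279.]]
[0, 0, -0.011] [[315. 257.]]
[0, 0, 0.011] [[315. 301.]]
[-0.038, 0, -0.011] [[315. 289.]]
[0, 0.01, -0.011] [[337. 257.]]
[0, -0.01, -0.011] [[294. 257.]]
```

View pics/t3.png

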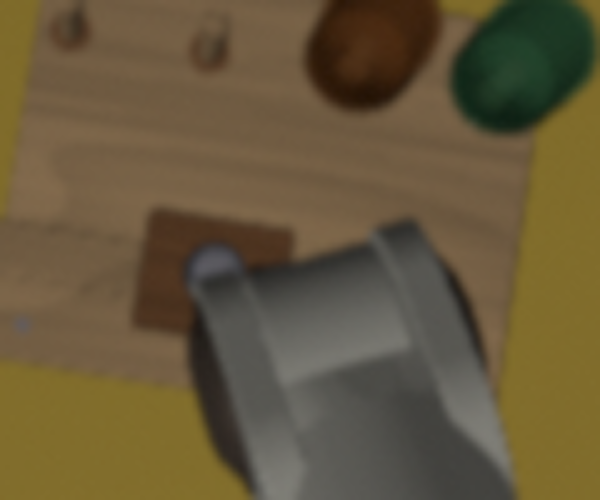

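Run:
```python
from h import *
from bench import bot,imaging
s=bot.get_state(); c=imaging.camera("scene"); im=c["img"].copy(); p=s["tool_pos"]
big=cv2.resize(im[110:230,270:430],None,fx=5,fy=5,interpolation=cv2.INTER_CUBIC)
for dz,col in ((0,(0,0,255)),(.02,(0,255,0)),(.036,(255,0,0)),(.073,(255,0,255))):
  q=proj(c,p+[0,0,dz])[0]; cv2.circle(big,tuple(int(v) for v in (q-[270,110])*5+2),3,col,-1)
cv2.imwrite("pics/s4.png",big)
```

```text
(no output)
```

View pics/s4.png

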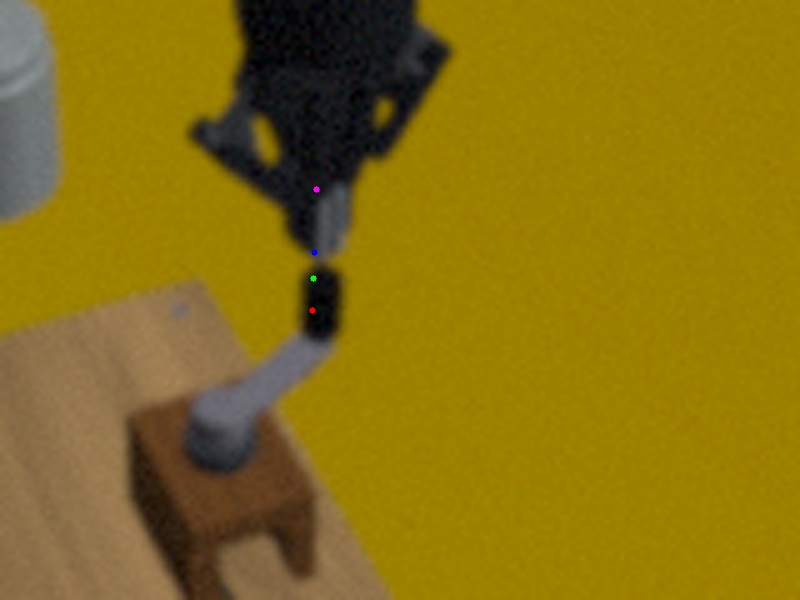

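The fingers' visible ends are about 36 mm above the reported TCP in both the wrist and scene views. They are hovering over the knob, which explains why there is no contact. I'll back off and go lower by that amount.

Request:
play_rows(
  plan="0.4 -1.2 0.3 4 0; 0.9 -2.6 0.3 9 0; 1.4 -3.6 0 12 0; 1.4 -3.6 0 12 0; 1.4 -3.6 -1.6 12 0; 1.4 -3.6 -2.8 12 0; 1.4 -3.6 -3.2 12 0; 1.4 -3.6 -3.2 12 0; 1.4 -3.6 -3.2 12 0",
)

```text
time: 5.1
tool_pos: [0.4929, -0.1174, 0.0803]
tcp_rot: [0.566, 0.423, 0.567, -0.424]
wrist_force: [0.5, -0.3, 0.5]
finger_gap: 0.0003
```

```bash
cat > look.py <<'E'
from h import *
from bench import bot,imaging
import sys
n=sys.argv[1]
s=bot.get_state(); c=imaging.camera("wrist"); cs=imaging.camera("scene")
a=c["img"][100:340,180:500]; b=cs["img"][110:230,270:430]
k=lambda i,f:cv2.resize(i,None,fx=f,fy=f,interpolation=cv2.INTER_CUBIC)
cv2.imwrite(f"pics/{n}.png",np.hstack([k(a,1.25),k(b,2.5)]))
w=s["tcp_rot"]; M=Ro.from_quat([w[1],w[2],w[3],w[0]]).as_matrix()
print(s["time"],s["tool_pos"].round(4),s["wrist_force"].round(2),"heading -z",np.degrees(np.arctan2(-M[1,2],-M[0,2])).round(1))
E
python3 look.py l1
```

```text
5.1 [ 0.4929 -0.1174  0.0803] [ 0.54 -0.27  0.52] heading -z 106.4
```

View pics/l1.png

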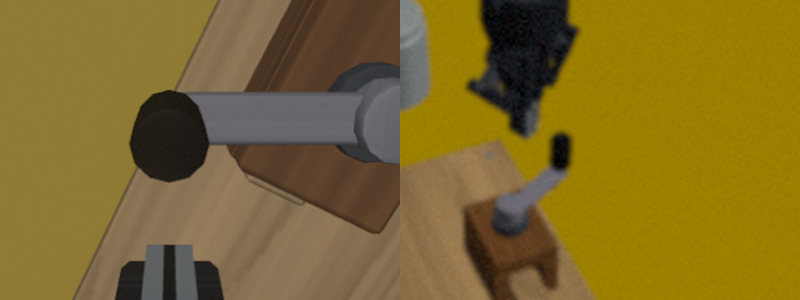

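The fingers are now directly behind the knob at knob height. In the wrist crop the knob is at (169,136) and the finger tips at (169,245), so I'll advance.

Request:
play_rows(
  plan="-0.1 0.4 0 0 0; -0.25 0.9 0 0 0; -0.4 1.4 0 0 0; -0.55 1.8 0 0 0; -0.6 2 0 0 0; -0.6 2 0 0 0",
)

```text
time: 5.7
tool_pos: [0.4874, -0.0969, 0.0811]
tcp_rot: [0.567, 0.423, 0.566, -0.424]
wrist_force: [0.6, 0.1, -0.3]
finger_gap: 0.0001
```

Request:
play_rows(
  plan="-0.05 0.15 0 0 0; -0.1 0.3 0 -1 0; -0.15 0.45 0 -2 0; -0.2 0.6 0 -3 0; -0.2 0.6 0 -3 0",
)

```text
time: 6.12
tool_pos: [0.4851, -0.0929, 0.0811]
tcp_rot: [0.555, 0.437, 0.554, -0.44]
wrist_force: [-1.2, -4.5, 0.6]
finger_gap: -0.0002
```

Request:
play_rows(
  plan="-0.15 0.3 0 -1 0; -0.25 0.45 0 -2 0; -0.35 0.6 0 -3 0; -0.4 0.8 0 -4 0; -0.4 0.8 0 -4 0",
)

```text
time: 6.53
tool_pos: [0.4818, -0.0862, 0.0812]
tcp_rot: [0.54, 0.457, 0.537, -0.46]
wrist_force: [1.6, -4.8, -1.1]
finger_gap: 0.0
```

Request:
play_rows(
  plan="-0.1 0.3 0 -1 0; -0.2 0.45 0 -2 0; -0.25 0.55 0 -3 0; -0.3 0.65 0 -4 0; -0.3 0.65 0 -4 0",
)

```text
time: 6.95
tool_pos: [0.4795, -0.0807, 0.0813]
tcp_rot: [0.523, 0.476, 0.519, -0.479]
wrist_force: [2.4, -3.7, -2.8]
finger_gap: -0.0
```

Request:
play_rows(
  plan="-0.05 0.3 0 -1 0; -0.1 0.45 0 -2 0; -0.15 0.55 0 -3 0; -0.2 0.65 0 -4 0; -0.2 0.65 0 -4 0",
)

```text
time: 7.37
tool_pos: [0.4778, -0.0752, 0.0814]
tcp_rot: [0.506, 0.495, 0.502, -0.498]
wrist_force: [1.9, -4.0, -2.9]
finger_gap: 0.0
```

Request:
play_rows(
  plan="0 0.3 0 -1 0; -0.05 0.45 0 -2 0; -0.1 0.55 0 -3 0; -0.15 0.65 0 -4 0; -0.15 0.65 0 -4 0",
)

```text
time: 7.78
tool_pos: [0.4765, -0.0695, 0.0813]
tcp_rot: [-0.488, -0.512, -0.483, 0.516]
wrist_force: [2.0, -4.0, -1.4]
finger_gap: 0.0
```

Request:
play_rows(
  plan="0 0.3 0 -1 0; -0.05 0.45 0 -2 0; -0.05 0.55 0 -3 0; -0.1 0.65 0 -4 0; -0.1 0.65 0 -4 0",
)

```text
time: 8.2
tool_pos: [0.4757, -0.0646, 0.0814]
tcp_rot: [-0.47, -0.529, -0.464, 0.533]
wrist_force: [2.9, -7.4, -1.4]
finger_gap: 0.0003
```

```bash
python3 look.py l2
```

```text
8.2 [ 0.4757 -0.0646  0.0814] [ 2.86 -7.37 -1.36] heading -z 82.6
```

View pics/l2.png

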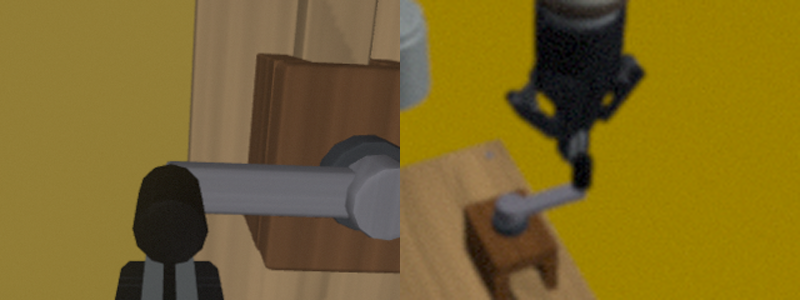

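Request:
play_rows(
  plan="0.02 0.15 0 0 0; 0.04 0.25 0 -1 0; 0.04 0.25 0 -1 0; 0.04 0.25 0 -1 0",
)

```text
time: 8.63
tool_pos: [0.4755, -0.0642, 0.0813]
tcp_rot: [-0.465, -0.532, -0.459, 0.539]
wrist_force: [-0.3, -7.2, 1.3]
finger_gap: -0.0001
```

Request:
play_rows(
  plan="0.02 0.2 0 0 0; 0.05 0.3 0 0 0; 0.06 0.4 0 0 0; 0.06 0.4 0 0 0",
)

```text
time: 8.97
tool_pos: [0.4754, -0.0629, 0.0813]
tcp_rot: [-0.465, -0.532, -0.457, 0.54]
wrist_force: [0.3, -8.4, 1.6]
finger_gap: 0.0004
```

Request:
play_rows(
  plan="0.05 0.3 0 0 0; 0.07 0.4 0 0 0; 0.08 0.5 0 -1 0; 0.09 0.58 0 -1 0; 0.09 0.58 0 -1 0",
)

```text
time: 9.38
tool_pos: [0.4752, -0.061, 0.0813]
tcp_rot: [-0.46, -0.535, -0.451, 0.547]
wrist_force: [-1.5, -11.4, 3.7]
finger_gap: 0.0
```

Request:
play_rows(
  plan="0.07 0.41 0 0 0; 0.07 0.41 0 0 0; 0.07 0.41 0 0 0; 0.07 0.41 0 0 0; 0.07 0.41 0 0 0; 0.07 0.41 0 0 0; 0.07 0.41 0 0 0; 0.07 0.41 0 0 0; 0.07 0.41 0 0 0; 0.07 0.41 0 0 0",
)

```text
time: 10.22
tool_pos: [0.4751, -0.0609, 0.0814]
tcp_rot: [-0.46, -0.534, -0.449, 0.549]
wrist_force: [-2.0, -11.5, 3.6]
finger_gap: -0.0001
```

Request:
play_rows(
  plan="0.06 0.4 0 0 0; 0.06 0.4 0 0 0; 0.06 0.4 0 0 0; 0.06 0.4 0 0 0; 0.06 0.4 0 0 0",
)

```text
time: 10.63
tool_pos: [0.4749, -0.061, 0.0815]
tcp_rot: [-0.46, -0.533, -0.448, 0.552]
wrist_force: [-1.1, -12.2, 2.1]
finger_gap: -0.0002
```

Request:
play_rows(
  plan="0.02 0.15 0 0 0; 0 0 0 0 0; -0.02 -0.2 0 0 0; -0.05 -0.5 0 0 0; -0.1 -1 0 0 0; -0.3 -1.8 0 0 0; -0.5 -2.8 0 0 0; -0.5 -2.8 0 0 0",
)

```text
time: 11.3
tool_pos: [0.469, -0.0916, 0.0811]
tcp_rot: [-0.459, -0.533, -0.447, 0.553]
wrist_force: [-0.7, 0.3, -0.0]
finger_gap: -0.0001
```

```bash
python3 look.py l3
python3 - <<'E'
from h import *
from bench import imaging
c=imaging.camera("top"); a=c["img"][200:300,270:430]; cv2.imwrite("pics/t5.png",cv2.resize(a,None,fx=5,fy=5,interpolation=cv2.INTER_CUBIC))
E
```

```text
11.3 [ 0.469  -0.0916  0.0811] [-0.68  0.33 -0.04] heading -z 79.7
```

View pics/l3.png

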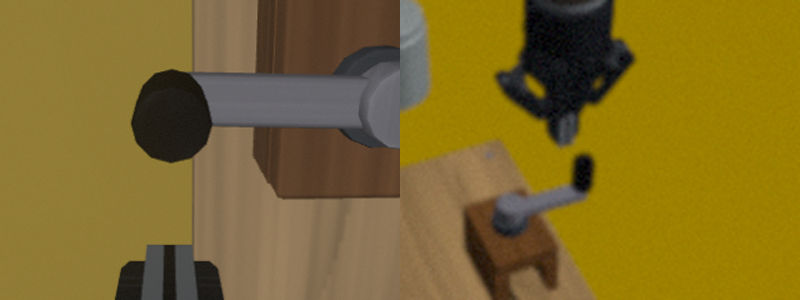

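View pics/t5.png

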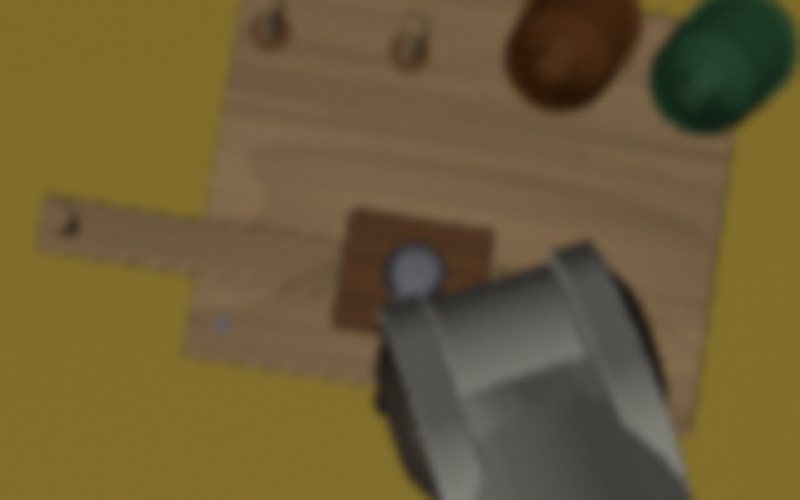

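Request:
play_rows(
  plan="0 0 3 0 0; 0 0 6.5 0 0; 0 0.5 10 0 0; 1 3.5 12 0 0; 2.5 7.5 12 0 0; 4 11.5 12 0 0; 5.5 15.5 12 0 0; 7.5 19 12 0 0; 9.5 23 12 0 0; 11 26 12 0 0",
)

```text
time: 12.28
tool_pos: [0.5803, 0.1736, 0.2014]
tcp_rot: [-0.46, -0.533, -0.448, 0.551]
wrist_force: [0.0, -0.6, 1.2]
finger_gap: -0.0001
```

Request:
play_rows(
  plan="0.5 2 0 0 0; 0.5 2 0 0 0; 0.5 2 0 0 0",
)

```text
time: 12.53
tool_pos: [0.5844, 0.1966, 0.201]
tcp_rot: [-0.46, -0.532, -0.45, 0.55]
wrist_force: [-0.0, -0.4, -0.8]
finger_gap: -0.0
```

Run:
```python
from h import *
from bench import bot,imaging
import pickle
s=bot.get_state(); c=imaging.camera("wrist"); cv2.imwrite("pics/w5.png",c["img"]); pickle.dump((s,c),open("w5.pkl","wb"))
R,t=wristRt(c,s)
w=s["tcp_rot"]; M=Ro.from_quat([w[1],w[2],w[3],w[0]]).as_matrix(); print(s["tool_pos"],s["wrist_force"].round(2),np.degrees(np.arctan2(-M[1,2],-M[0,2])),M[:,0].round(3))
P=[.5467,-.0547,-.161]
for z in (.04,.1): print(proj(c,s2w(P,[0,.191,z]),R,t).round(0))
```

```text
[0.58438249 0.1965813  0.20098642] [-0.   -0.39 -0.76] 80.09919466324808 [-0.01  -0.028 -1.   ]
[[320. 273.]]
[[321. 303.]]
```

View pics/w5.png

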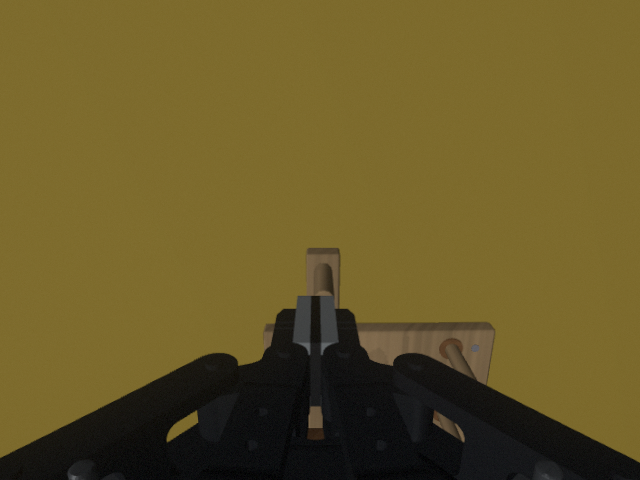

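The dowel base is at (323,268), close to the predicted (320,273), and the fingers are in line beyond it. I'll descend now, keeping the real tip about 60 mm above the counter.

Request:
play_rows(
  plan="0.2 0 -3 0 0; 0.2 0 -6.5 0 0; 0.2 0 -10 0 0; 0.2 0 -13 0 0; 0.2 0 -15 0 0; 0.2 0 -16.5 0 0; 0.2 0 -17.2 0 0; 0.2 0 -17.5 0 0; 0.2 0 -17.5 0 0",
)

```text
time: 13.33
tool_pos: [0.5871, 0.1938, 0.0263]
tcp_rot: [-0.46, -0.533, -0.448, 0.551]
wrist_force: [0.1, 0.1, 0.1]
finger_gap: -0.0001
```

Run:
```python
from h import *
from bench import bot,imaging
s=bot.get_state(); c=imaging.camera("wrist"); cs=imaging.camera("scene")
k=lambda i,f:cv2.resize(i,None,fx=f,fy=f,interpolation=cv2.INTER_CUBIC)
cv2.imwrite("pics/l6.png",np.hstack([k(c["img"][100:340,180:500],1.25),k(cs["img"][200:320,280:440],2.5)]))
print(s["time"],s["tool_pos"].round(4),s["wrist_force"].round(2))
```

```text
13.3333 [0.5871 0.1938 0.0263] [0.06 0.07 0.05]
```

View pics/l6.png

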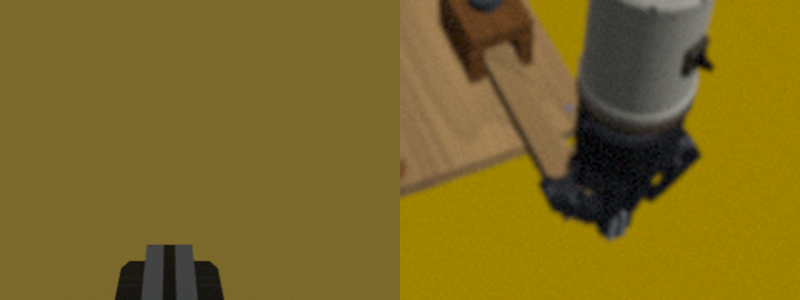

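Request:
play_rows(
  plan="-0.1 -0.6 0 0 0; -0.2 -1.3 0 0 0; -0.3 -2 0 0 0; -0.4 -2.6 0 0 0; -0.5 -3 0 0 0; -0.5 -3.3 0 0 0; -0.5 -3.5 0 0 0; -0.5 -3.5 0 0 0",
)

```text
time: 14.1
tool_pos: [0.5829, 0.1588, 0.0273]
tcp_rot: [-0.46, -0.533, -0.448, 0.551]
wrist_force: [0.5, -0.1, -0.5]
finger_gap: -0.0001
```

Request:
play_rows(
  plan="-0.03 -0.15 0 0 0; -0.05 -0.3 0 0 0; -0.07 -0.45 0 0 0; -0.09 -0.55 0 0 0; -0.09 -0.6 0 0 0; -0.09 -0.6 0 0 0",
)

```text
time: 14.6
tool_pos: [0.582, 0.154, 0.0274]
tcp_rot: [-0.46, -0.534, -0.448, 0.55]
wrist_force: [1.1, 3.3, -1.2]
finger_gap: -0.0001
```

Request:
play_rows(
  plan="-0.02 -0.15 0 0 0; -0.03 -0.22 0 0 0; -0.05 -0.29 0 0 0; -0.05 -0.29 0 0 0; -0.05 -0.29 0 0 0; -0.05 -0.29 0 0 0",
)

```text
time: 15.1
tool_pos: [0.582, 0.154, 0.0275]
tcp_rot: [-0.46, -0.535, -0.449, 0.549]
wrist_force: [2.2, 7.1, -5.0]
finger_gap: -0.0
```

Request:
play_rows(
  plan="-0.05 -0.31 0 0 0; -0.05 -0.31 0 0 0; -0.05 -0.31 0 0 0; -0.05 -0.31 0 0 0; -0.05 -0.31 0 0 0; -0.05 -0.31 0 0 0; -0.05 -0.31 0 0 0; -0.05 -0.31 0 0 0; -0.05 -0.31 0 0 0; -0.05 -0.31 0 0 0",
)

```text
time: 15.93
tool_pos: [0.582, 0.1542, 0.0277]
tcp_rot: [-0.459, -0.536, -0.451, 0.547]
wrist_force: [2.0, 7.2, -5.6]
finger_gap: -0.0001
```

Request:
play_rows(
  plan="-0.05 -0.31 0 0 0; -0.05 -0.31 0 0 0; -0.05 -0.31 0 0 0; -0.05 -0.31 0 0 0",
)

```text
time: 16.27
tool_pos: [0.5819, 0.1545, 0.0278]
tcp_rot: [-0.459, -0.537, -0.452, 0.545]
wrist_force: [2.3, 7.2, -5.2]
finger_gap: 0.0002
```

Request:
play_rows(
  plan="0 -0.1 0 0 0; 0 0.1 0 0 0; 0.1 0.5 0 0 0; 0.2 1.5 0 0 0; 0.4 3 0 0 0; 0.6 4.5 1 0 0; 0.8 5 4 0 0; 0.8 5 8 0 0; 0.8 5 12 0 0; 0.8 5 13 0 0",
)

```text
time: 17.1
tool_pos: [0.5929, 0.2086, 0.1655]
tcp_rot: [-0.46, -0.54, -0.452, 0.541]
wrist_force: [1.5, 1.6, 0.5]
finger_gap: -0.0
```

Request:
play_rows(
  plan="-3 2 3 0 0; -6 4 4 0 0; -8 6 5 0 0; -8 6 5 0 0; -8 6 5 0 0; -8 6 5 0 0",
)

```text
time: 17.6
tool_pos: [0.5132, 0.2688, 0.2161]
tcp_rot: [-0.461, -0.54, -0.452, 0.541]
wrist_force: [0.4, -0.3, -0.1]
finger_gap: 0.0
```

Run:
```python
from h import *
from bench import bot,imaging
s=bot.get_state(); print(s["time"],s["tool_pos"],s["wrist_force"].round(2))
for n,(r0,r1,c0,c1) in (("top",(180,300,270,500)),("scene",(90,300,210,370))):
  im=imaging.camera(n)["img"]; cv2.imwrite(f"pics/{n}9.png",im); o=cv2.imread(f"pics/{n}0.png")
  k=lambda i:cv2.resize(i[r0:r1,c0:c1],None,fx=2.4,fy=2.4,interpolation=cv2.INTER_CUBIC)
  cv2.imwrite(f"pics/{n}cmp.png",(np.vstack if n=="top" else np.hstack)([k(o),k(im)]))
  # shifts of patches by phase correlation
  g=lambda i:cv2.GaussianBlur(cv2.cvtColor(i,cv2.COLOR_BGR2GRAY).astype(np.float32),(0,0),1)
  pts={"top":dict(dowel=(282,244,12),amber=(385,207,16),green=(414,212,16),tin=(465,269,22),cup=(178,253,20)),"scene":dict(dowel=(348,272,14),amber=(248,183,20),green=(234,155,18),tin=(265,130,22),cup=(452,383,26))}[n]
  A,Bm=g(o),g(im)
  for q,(u,v,h) in pts.items():
    a=A[v-h:v+h,u-h:u+h]; b=Bm[v-h:v+h,u-h:u+h]; print(n,q,cv2.phaseCorrelate(a,b,cv2.createHanningWindow(a.shape[::-1],cv2.CV_32F)), round(float(np.abs(a-b).mean()),2))
```

```text
17.6 [0.51321987 0.26876118 0.21607545] [ 0.37 -0.28 -0.06]
top dowel ((-0.015266838235474367, -0.06632195228775828), 0.9899379209511809) 0.76
top amber ((0.04960818229391428, 0.041941753443019536), 1.019380739890039) 0.46
top green ((0.0047427407210669514, -0.005349293252901788), 1.0162778140511364) 0.45
top tin ((0.4922326708772147, 0.5555928328277702), 1.0256348301451883) 2.25
top cup ((0.45171886643093373, 1.3295237206820687), 0.26892553448677065) 16.87
scene dowel ((-0.07399257341180565, 0.07467959712382033), 1.1386683464050293) 4.68
scene amber ((0.009968377278145368, -0.13592280042765736), 1.2236509758234024) 0.91
scene green ((0.0073827672587363224, -0.055542367260539294), 0.9669271822052973) 0.9
scene tin ((0.5741913178353357, 0.5135033926867223), 0.9845865376201677) 4.44
scene cup ((0.03952276707045144, -0.026011980283008995), 1.0832863946346916) 3.74
```

View pics/scenecmp.png

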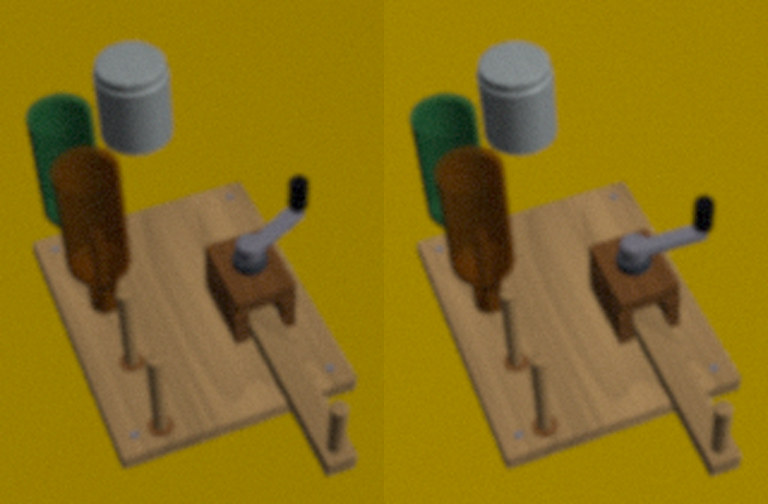

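View pics/topcmp.png

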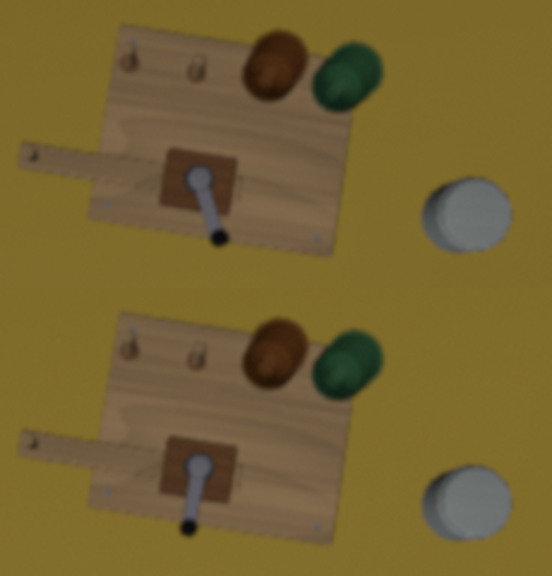

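```bash
python3 -c "
from bench import bot,order
print(bot.get_state()['qvel'].round(3)); print(order.sign_off())"
```

```text
[ 0.009  0.01   0.002  0.001 -0.003 -0.002  0.   ]
the job is handed in; nothing more can be done
None
```

I tightened the clamp, proved it with a push on the dowel, and handed the job in at about 17.7 s. No verdict is reported back, so success is judged only from my own readings.

- **Tightening:** With closed fingers I swung the knob clockwise. It turned at about 4–5 N, then stiffened about 0.43 rad from the start. I leaned on it at 11.4–12.3 N for about 1.25 s without forcing it further, then let go.
- **Proving:** I pushed the dowel towards the clamp at about 7.5 N, slightly under the 8 N asked, for about 1.2 s. The fingers stayed within about 0.5 mm throughout, so the rail held.
- **Final checks:** In the before/after pictures the dowel and both bottles are unmoved (under 0.15 px). The cup is unmoved in the scene view; in the top view the arm hid it. The gripper is clear of everything and the wrist force is near zero.

**What disagreed:**
- **Fingertip position:** The closed fingertips sit about 36 mm short of the reported TCP. My first pass went over the knob without touching it, and I corrected the height after seeing this in the wrist and scene pictures.
- **Tin:** It shows a shift of about 0.5 px (roughly 1–2 mm) in both cameras. I felt no contact and can't explain it. It is well within the 15 mm allowed.
- **Downward force:** During the dowel push the wrist also read about 5 N downward, which I put down to friction or tilt of the fingers.

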